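# Press the retaining cap nut onto a tube carousel's spindle

## Task

Refit the retaining cap of the test-tube carousel: take the yellow push-on cap nut from the grey mat, set it mouth down over the plain steel spindle, and press it straight down until its flange is tight on the blue hub and has pushed the carousel down with it as far as it goes. Feel for the solid stop and finish with a firm press against it, but never load the hub with more than about 20 N. Let go and leave the box, bottle and jar where they stand.

Things in the scene. Friction and masses are not known exactly. Their poses are not given: they have to be found in the camera images.
- cap_nut: Push-on cap nut, about 60 g: yellow dome 25 mm in diameter, closed on top, 34 mm high in all, with a steel flange 32 mm wide and 3 mm thick round its open mouth below. Stands mouth down. Origin: centre of its underside; z up through the dome. Grip the dome from above, 5 to 30 mm over the origin. Bore 17 mm wide, 30 mm deep from the underside.
- cap_teeth (a point): Point on the cap's axis level with its four sprung teeth, 4.5 mm over its underside; they leave an 8 mm opening. Within 3 mm sideways they centre on the spindle's cone, catching about 5 mm below its tip. Forced open, they then drag along the plain shaft with some 1 to 10 N (differs with start and speed) and hold the cap wherever it is left.
- spindle_tip (a point): Tip of the upright plain steel spindle, 10 mm in diameter, fixed on a white round foot: 110 mm above the bench. The top 8 mm taper to a blunt 4.4 mm point.
- carousel: Tube carousel, two white discs 144 mm wide round a blue hub 36 mm wide; capped tubes 56 mm from the axis, tops 6 mm lower than the hub's. Origin: centre of the hub's flat top, z up; the seated cap's origin lies here. It does not turn, slides down the spindle with about 4 N and starts 2 to 6 mm above an unseen solid stop, 23 to 28 mm below the tip; there 1 mm of overtravel adds some 8 to 20 N.
- parts_mat: Grey mat fixed to the bench, 120 mm (its x) by 100 mm (its y), 4 mm thick, on which the cap stands. Origin: centre of its underside.
- slide_box: Loose white card box of slides with a red band, 76 x 52 x 32 mm, 250 g; bystander. Origin: centre of its underside.
- reagent_bottle: Loose amber bottle with a black cap, 42 mm in diameter, 85 mm high, 150 g; bystander. Origin: centre of its underside.
- specimen_jar: Loose glass jar with a white lid, 44 mm in diameter, 55 mm high, 150 g; bystander. Origin: centre of its underside.
There are look-alikes about, which are no part of the job. What is shaped like the part that bears spindle_tip but pink or purple is not meant.

How it is judged:
On the way, in this order (a step that is already met when the one before it is completed fails the run):
1. the cap nut is lifted off the mat (z of cap_nut in the frame of parts_mat above 0.03 m), for 0.1 s.
2. the cap nut is over the spindle, upright, 3 mm below the tip and over 5 mm above the hub (horizontal distance between cap_nut and spindle_tip below 0.004 m and angle between cap_nut's own z axis and vertical below 0.25 rad and z of cap_nut in the frame of spindle_tip below -0.003 m and z of cap_nut in the frame of carousel above 0.005 m), for 0.1 s.
3. the cap nut is square on the hub, the carousel at least 1.5 mm lower than it started, and the cap presses on it with 8 N or more (only possible against the solid stop) (horizontal distance between cap_nut and spindle_tip below 0.0025 m and angle between cap_nut's own z axis and vertical below 0.1 rad and z of cap_nut in the frame of carousel below 0.0015 m and distance of carousel from where it was at the start of the episode above 0.0015 m and contact force between cap_nut and carousel above 8 N), for 0.1 s.
At the end, for the whole second after the job is handed in: The cap nut sits on the spindle released and at rest: its axis within 2.5 mm of the spindle's, upright within 0.10 rad, its underside within 1.5 mm of the hub's top, the carousel at least 1.5 mm lower than it started; box, bottle and jar stand upright within 20 mm of where they stood (horizontal distance between cap_nut and spindle_tip below 0.0025 m and angle between cap_nut's own z axis and vertical below 0.1 rad and z of cap_nut in the frame of carousel below 0.0015 m and distance of carousel from where it was at the start of the episode above 0.0015 m and linear speed of cap_nut below 0.01 m/s and contact force between the fingers and cap_nut below 0.05 N and distance of each of slide_box, reagent_bottle, specimen_jar from where it was at the start of the episode below 0.02 m and angle between each of slide_box, reagent_bottle, specimen_jar's own z axis and vertical below 0.2 rad); the robot touches nothing.
It fails at once if the cap nut loads the carousel's hub with more than 25 N (contact force between cap_nut and carousel above 25 N).
It fails at once if the gripper loads the carousel with more than 25 N (contact force between the arm and carousel above 25 N).
It fails at once if the slide box is shifted more than 20 mm or tipped (distance of slide_box from where it was at the start of the episode above 0.02 m or angle between slide_box's own z axis and vertical above 0.3 rad).
It fails at once if the reagent bottle is shifted more than 20 mm or tipped (distance of reagent_bottle from where it was at the start of the episode above 0.02 m or angle between reagent_bottle's own z axis and vertical above 0.3 rad).
It fails at once if the specimen jar is shifted more than 20 mm or tipped (distance of specimen_jar from where it was at the start of the episode above 0.02 m or angle between specimen_jar's own z axis and vertical above 0.3 rad).
It also fails if it takes over 72 s, if anything falls off the work surface, if the arm or the gripper's body presses on something with over 40 N, if the wrist force passes 120 N, or if a joint passes its speed limit or range.

## Robot

A 6-joint arm with a two-finger parallel gripper is mounted at the origin on the work surface. World frame = base frame: x ahead of the robot, y to its left, z up, the work surface at z = 0. Lengths are in m, angles in rad, forces in N, time in s.
With the tool pointing down it reaches from about 0.3 to 0.775 m from the base axis. Payload 14.6 kg.
Tool frame: the origin (TCP) lies at the very end of the fingers, on their centre line; the grasp point (between the pads) lies 19 mm behind it; z points along the fingers, y is the line along which they close (so a half turn about z gives the same grasp; the last joint's range is limited). The gripper opens to 94 mm and grips with 3 to 60 N. Pads are 16 mm wide; open, the fingers measure 119 mm over their backs; the gripper's body (75 mm by 177 mm) begins 78 mm behind the grasp point.
Start: joints at [1.276, 0.3, 1.521, -0, 1.321, -0.067], TCP at [0.124, 0.536, 0.205] pointing down, gripper open.
Joint ranges: [-3.03, 3.03], [-0.79, 2.21], [0.23, 2.52], [-1.04, 4.18], [0, 3.07], [-2.55, 2.55]. Speed limits (rad/s): [2.22, 2.22, 2.57, 3.14, 3.14, 3.14].

## Interface

Orientations are given as [roll, pitch, yaw] about the fixed x, y, z axes, in that order (R = Rz(yaw) Ry(pitch) Rx(roll)).
In Python, from station import ctrl, cams gives the robot as it stands. The module is installed in compiled form; this text tells all that it offers.
- The arm moves only by the tool arm_command, never from a script. Its argument "plan" is a list that holds one entry, the list of rows, each a list of 7 numbers: the shift along the tool's x, y, z in parts of the range, where 1.0 means 500 mm, then the turn, a rotation vector about the tool's x, y, z in normalised numbers (1 is pi rad), then the closure, from -1 (fully open) to 1 (shut). A call has 1 to 12 rows; each row is the pose to reach, as a shift and turn from the pose commanded when the call began, along the tool's axes at that moment; what a row does not reach only later rows make up. A row lasts 1/10 s, in which the tool goes at most 50 mm and 8.59 degrees, less where a joint would pass 70% of its speed; a pose out of reach is approached as far as the arm can. No shift or turn number may pass 1 either way. A call with a gripper value outside its range is refused whole. The fingers move at their own pace and stop on an object; "squeeze" is the grip in N (left out, the last holds). Time passes only in rows, so rows that repeat a pose let the fingers close. It gives the time, the measured TCP pose, the force, the opening and the grip force at its end, in the units of the state.
- ctrl.get_obs(): the state, without advancing time (a new reading comes with each control period).
- cams.camera(name): name is "scene" or "side" or "wrist"; returns (picture, depth): 420x560x3 uint8, blue, green, red; 420x560 float32, m along the optical axis (not along the pixel's ray), 0 where there is no reading.
- cams.camera_info(name): a dict with "fx", "fy", "cx", "cy" (pixels), "world_to_cam" (4x4, takes a point from world to camera coordinates). Camera axes: x right, y down, z forward; pixel columns grow to the right and rows downward; lengths in m; the calibration is good to about 2 mm. The wrist camera is an equidistant fisheye: a pixel r from the principal point sees the ray r / f radians off the axis. A picture is of the moment at which its call begins: read the wrist's pose just before it. camera_info takes no time and is no camera call; for the wrist camera it gives the pose at the moment of the call.
- ctrl.hand_in(): hands the job in; it is judged then, once.
The state is a dict: "time_s": time; "qpos": joint angles; "joint_vel": joint speeds; "tau": joint torques, N m; "ee_pos": TCP position; "eef_rot": TCP orientation; "force": force on the tool from outside, world axes, zero at the start; "moment": the same for the moment, N m; "grip_width": finger opening in m; "grip_force": force on a finger pad.
Only numpy, scipy, OpenCV 4.12 (cv2) and the standard library are available. Lean on these libraries where they do the work, as an engineer would, in place of code of your own. Each camera call takes 0.05 s, during which the arm holds its last target. There are 200 camera calls.

## Working session

There is one attempt and no reset: what is moved stays moved. The work goes in short steps, Python scripts to look and compute and a tool call to move; the robot and the scene stay as the last step left them, time stands still between calls to the robot, and variables do not carry over. Pictures are saved under pics/ and viewed, at most 10 in all, crops included, and the job is handed in when it is done.

Besides the shell and the picture viewer there is one more tool, called after "Emit:" by a JSON object that holds its "method" and its "body", one argument or row to a line. arm_command: Moves the arm, as the interface text tells. Its arguments: {"type":"object","properties":{"plan":{"type":"array"},"squeeze":{"type":"number"}},"required":["plan"]}

```bash
mkdir -p pics; cat > h.py <<'E'
import numpy as np, cv2
from station import ctrl, cams
def grab(n):
    ci=cams.camera_info(n); im,d=cams.camera(n); return im,d,ci
def cast(ci,u,v,fish=False):
    x=(u-ci['cx'])/ci['fx'];y=(v-ci['cy'])/ci['fy']
    if fish:
        r=np.hypot(x,y); s=np.sin(r)/max(r,1e-9); d=np.array([x*s,y*s,np.cos(r)])
    else: d=np.array([x,y,1.])
    W=np.linalg.inv(np.array(ci['world_to_cam'])); return W[:3,3],W[:3,:3]@(d/np.linalg.norm(d))
def onz(o,d,z): return o+d*(z-o[2])/d[2]
def meet(a,b):
    (o1,d1),(o2,d2)=a,b
    t=np.linalg.lstsq(np.c_[d1,-d2],o2-o1,rcond=None)[0]
    p,q=o1+d1*t[0],o2+d2*t[1]; return (p+q)/2,np.linalg.norm(p-q)
def cloud(ci,d):
    v,u=np.mgrid[:d.shape[0],:d.shape[1]]
    P=np.stack([(u-ci['cx'])/ci['fx']*d,(v-ci['cy'])/ci['fy']*d,d,np.ones_like(d)],-1)
    return (P@np.linalg.inv(np.array(ci['world_to_cam'])).T)[...,:3]
E
python3 - <<'E'
from h import *
print(ctrl.get_obs())
for n in ['scene','side','wrist']:
    im,d,ci=grab(n); cv2.imwrite(f'pics/{n}0.png',im); np.savez(f'{n}0.npz',im=im,d=d,**{k:ci[k] for k in ci if k in('fx','fy','cx','cy','world_to_cam')})
    print(n,ci)
E
```

```text
{'time_s': 0.0, 'qpos': array([ 1.27638982e+00,  3.00462288e-01,  1.52158925e+00,  3.62291766e-05,
        1.32067759e+00, -6.66108999e-02]), 'joint_vel': array([-6.76774695e-05, -1.91881570e-03,  1.09257848e-03, -1.08735311e-04,
       -7.83398056e-04, -4.32714646e-04]), 'tau': array([ 1.42331362e-03, -5.31799257e+01, -3.52740383e+01,  7.08612869e-02,
        2.44483963e-02, -1.35642822e-04]), 'ee_pos': array([0.12413072, 0.5355426 , 0.2048877 ]), 'eef_rot': array([-3.14046104e+00, -1.10659129e-04,  2.91378800e+00]), 'force': array([ 0.05757787,  1.09276562, -0.91377871]), 'moment': array([ 0.00340545, -0.03024907,  0.04975548]), 'grip_force': 0.0, 'grip_width': 0.09444195291936817}
scene {'fx': 450.32998437088895, 'fy': 450.32998437088895, 'cx': 283.5376124516851, 'cy': 220.41309634621163, 'world_to_cam': array([[ 0.19414247,  0.98084191, -0.01605797, -0.1615986 ],
       [ 0.51957104, -0.11669831, -0.84642037, -0.16948376],
       [-0.8320785 ,  0.15598288, -0.53227315,  1.31051764],
       [ 0.        ,  0.        ,  0.        ,  1.        ]])}
side {'fx': 399.8986429349995, 'fy': 399.8986429349995, 'cx': 277.14703613180484, 'cy': 211.44651589002314, 'world_to_cam': array([[-0.96679063, -0.25555075,  0.0031116 ,  0.53072969],
       [-0.1917675 ,  0.71733229, -0.66982059,  0.12472267],
       [ 0.1689411 , -0.64817297, -0.74251646,  0.88604887],
       [ 0.        ,  0.        ,  0.        ,  1.        ]])}
wrist {'fx': 325.19226210127806, 'fy': 325.19226210127806, 'cx': 277.4288398830013, 'cy': 208.6789267265408, 'world_to_cam': array([[ 2.24703350e-01,  9.74427168e-01, -3.13467322e-04,
        -5.51255867e-01],
       [ 9.44823907e-01, -2.17798110e-01,  2.44687081e-01,
        -2.64072285e-02],
       [ 2.38361467e-01, -5.52781781e-02, -9.69602049e-01,
         3.88999473e-01],
       [ 0.00000000e+00,  0.00000000e+00,  0.00000000e+00,
         1.00000000e+00]])}
```

View pics/scene0.png

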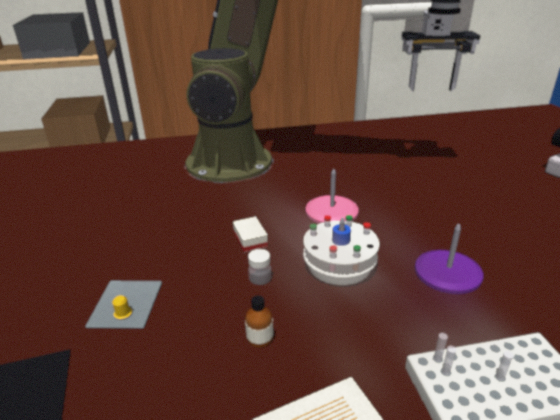

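View pics/side0.png

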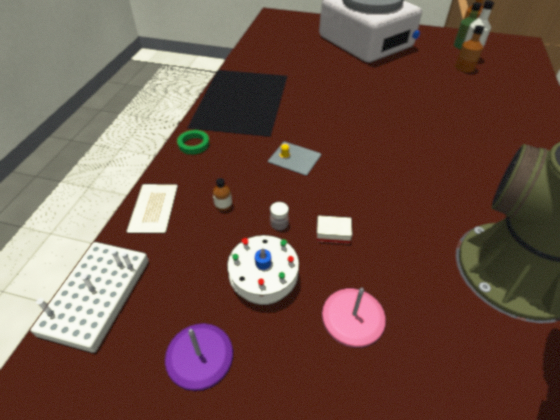

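View pics/wrist0.png

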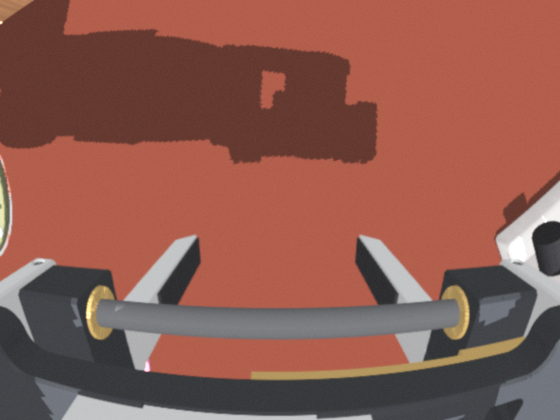

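The scene view shows the cap at (121,307) on the grey mat, the hub with its spindle at (342,233), the box at (250,231), the jar at (259,266) and the bottle at (259,320). In the side view the cap is at (285,151) and the hub at (263,259). The pink and purple posts are decoys. The wrist view shows only the bench and the open fingers.

```bash
python3 - <<'E'
from h import *
R={}
crops=[]
for n,cb,hb in [('scene',(90,285,150,330),(315,205,370,260)),('side',(270,135,305,175),(240,235,290,285))]:
    z=np.load(n+'0.npz'); im=z['im'];ci={k:z[k] for k in('fx','fy','cx','cy','world_to_cam')}
    hsv=cv2.cvtColor(im,cv2.COLOR_BGR2HSV)
    P=cloud(ci,z['d'])
    for nm,lo,hi,b in [('cap',(18,120,80),(35,255,255),cb),('hub',(105,120,40),(130,255,255),hb)]:
        m=cv2.inRange(hsv,lo,hi); k=np.zeros_like(m);k[b[1]:b[3],b[0]:b[2]]=1;m*=k
        v,u=np.nonzero(m); c=(u.mean()+.0,v.mean()); R[nm,n]=cast(ci,*c)
        Q=P[m>0];Q=Q[z['d'][m>0]>0]
        print(n,nm,len(u),'px',np.round(c,1),u.min(),u.max(),v.min(),v.max(),'depth: med',np.median(Q,0).round(4),'p98z',np.percentile(Q[:,2],[2,90,98]).round(4))
        t=Q[Q[:,2]>np.percentile(Q[:,2],70)]; print('   top med',np.median(t,0).round(4), 'xy range',np.percentile(Q,[3,97],axis=0).round(4)[:,:2].tolist())
    b=hb; crops.append(cv2.resize(im[b[1]-10:b[1]+50,b[0]-5:b[0]+55],(390,390),interpolation=cv2.INTER_CUBIC))
    # general object scan from depth: bystanders
    for nm,(u,v) in ({'box':(250,229),'jar':(259,256),'bot':(258,301),'mat':(140,295)} if n=='scene' else {'box':(334,223),'jar':(279,209),'bot':(220,183),'mat':(300,163)}).items():
        print(n,nm,P[v,u].round(4))
for k in('cap','hub'): p,e=meet(R[k,'scene'],R[k,'side']);print(k,p.round(4),'gap',e.round(4))
cv2.imwrite('pics/crop1.png',np.hstack(crops))
E
```

```text
scene cap 332 px [121.  307.4] 112 131 295 318 depth: med [ 0.598  -0.2341  0.0246] p98z [0.006  0.0373 0.0384]
   top med [ 0.5922 -0.2356  0.0369] xy range [[0.5841, -0.2471], [0.6024, -0.2238]]
scene hub 176 px [342.2 232.8] 333 349 225 241 depth: med [0.5474 0.1698 0.085 ] p98z [0.0693 0.0868 0.0873]
   top med [0.5423 0.17   0.0864] xy range [[0.5255, 0.1564], [0.553, 0.184]]
scene box [0.4148 0.011  0.0315]
scene jar [0.5422 0.012  0.0532]
scene bot [ 0.6993 -0.0116  0.0867]
scene mat [ 0.5463 -0.2102  0.0034]
side cap 116 px [284.3 150.6] 280 289 144 157 depth: med [ 0.5884 -0.2283  0.0256] p98z [0.0027 0.0381 0.0393]
   top med [ 0.5883 -0.2335  0.0374] xy range [[0.5779, -0.2758], [0.6096, -0.2224]]
side hub 219 px [262.8 259.6] 255 270 250 268 depth: med [0.5298 0.1808 0.0848] p98z [0.0662 0.0872 0.0917]
   top med [0.5315 0.1757 0.0868] xy range [[0.5185, 0.1619], [0.5471, 0.1886]]
side box [0.4114 0.0043 0.0329]
side jar [0.541  0.0138 0.0546]
side bot [ 0.6898 -0.0044  0.0841]
side mat [ 0.54   -0.2153  0.0026]
cap [ 0.5908 -0.2362  0.0192] gap 0.0009
hub [0.5329 0.1742 0.0751] gap 0.0004
```

View pics/crop1.png

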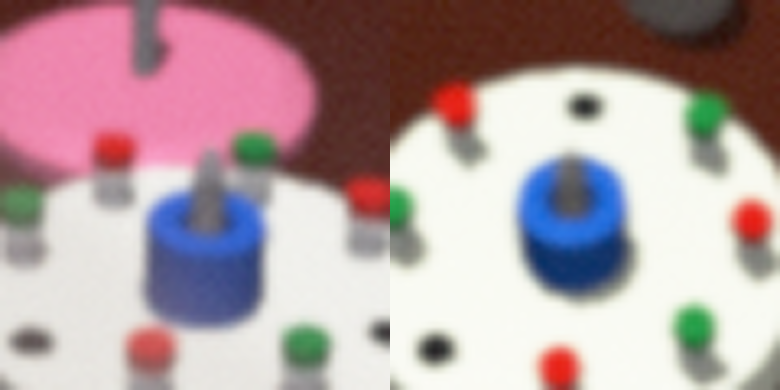

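```bash
python3 - <<'E'
from h import *
C={}
for n in('scene','side'):
    z=np.load(n+'0.npz'); C[n]={k:z[k] for k in('fx','fy','cx','cy','world_to_cam')}
p,e=meet(cast(C['scene'],342,218.6),cast(C['side'],262.7,249));print('tip',p.round(4),e)
E
```

```text
tip [0.5332 0.1717 0.1074] 5.6029824923059374e-05
```

The manual's scale: shifts go in shares of 500 mm and turns go in shares of pi rad. Converting my numbers, -432 mm / 500 = -0.864, -420 mm / 500 = -0.84, 1.343 rad / 3.1416 = 0.4275.

Emit:
{"method": "arm_command", "body": {
  "plan": [
    [[-0.07, -0.072, 0, 0, 0, 0.035, -1], [-0.14, -0.144, 0, 0, 0, 0.07, -1], [-0.21, -0.216, 0, 0, 0, 0.105, -1], [-0.28, -0.288, 0, 0, 0, 0.1432, -1], [-0.35, -0.36, 0, 0, 0, 0.1783, -1], [-0.42, -0.432, 0, 0, 0, 0.2133, -1], [-0.49, -0.504, 0, 0, 0, 0.2483, -1], [-0.56, -0.576, 0, 0, 0, 0.2865, -1], [-0.63, -0.648, 0, 0, 0, 0.3183, -1], [-0.7, -0.72, 0, 0, 0, 0.3501, -1], [-0.77, -0.792, 0, 0, 0, 0.382, -1], [-0.84, -0.864, 0, 0, 0, 0.4275, -1]]
  ]
}}

```text
time_s: 1.35
ee_pos: [0.4351, 0.0201, 0.2055]
eef_rot: [3.141, -0.0, 1.566]
force: [0.7, 1.6, 0.4]
grip_width: 0.0939
grip_force: 0.0
```

Emit:
{"method": "arm_command", "body": {
  "plan": [
    [[-0.08, 0.05, 0.01, 0, 0, 0, -1], [-0.16, 0.1, 0.02, 0, 0, 0, -1], [-0.24, 0.15, 0.04, 0, 0, 0, -1], [-0.32, 0.2, 0.06, 0, 0, 0, -1], [-0.4, 0.25, 0.08, 0, 0, 0, -1], [-0.48, 0.296, 0.1, 0, 0, 0, -1], [-0.512, 0.312, 0.11, 0, 0, 0, -1], [-0.512, 0.312, 0.11, 0, 0, 0, -1], [-0.512, 0.312, 0.11, 0, 0, 0, -1]]
  ]
}}

```text
time_s: 2.25
ee_pos: [0.5902, -0.2333, 0.1501]
eef_rot: [-3.141, -0.001, 1.571]
force: [0.5, 0.2, 0.1]
grip_width: 0.0944
grip_force: 0.0
```

```bash
python3 - <<'E'
from h import *
im,d,ci=grab('wrist'); o=ctrl.get_obs(); print(o['ee_pos'],o['eef_rot'],o['force'])
cv2.imwrite('pics/w1.png',im)
hsv=cv2.cvtColor(im,cv2.COLOR_BGR2HSV); m=cv2.inRange(hsv,(20,120,80),(35,255,255))
n,l,s,c=cv2.connectedComponentsWithStats(m)
for i in np.argsort(-s[1:,4])[:4]+1:
    print(s[i],c[i].round(1),[onz(*cast(ci,*c[i],True),z).round(4).tolist() for z in(.021,.038)])
E
```

```text
[ 0.59028544 -0.23291695  0.15064684] [-3.14150875e+00 -1.55355084e-04  1.57130544e+00] [0.41133049 0.04033328 0.06655515]
[ 252  338  271   42 1527] [399.4 363.7] [[0.7488, -0.445, 0.021], [0.7401, -0.4293, 0.038]]
[263 189  28  33 462] [276.3 200.7] [[0.5899, -0.2308, 0.021], [0.59, -0.227, 0.038]]
[443 286  26  53 416] [457.6 311.6] [[0.8161, -0.371, 0.021], [0.8037, -0.3594, 0.038]]
[ 87 286  26  53 406] [ 97.  311.5] [[0.3658, -0.3714, 0.021], [0.3782, -0.3598, 0.038]]
```

View pics/w1.png

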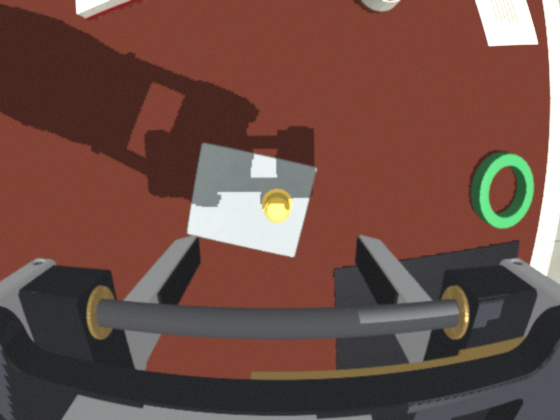

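In the tool's units: 65 mm / 500 = 0.13, 50 mm / 500 = 0.1.

Emit:
{"method": "arm_command", "body": {
  "plan": [
    [[-0.002, 0, 0.05, 0, 0, 0, -1], [-0.006, 0, 0.1, 0, 0, 0, -1], [-0.006, 0, 0.13, 0, 0, 0, -1], [-0.006, 0, 0.13, 0, 0, 0, -1], [-0.006, 0, 0.13, 0, 0, 0, -1]]
  ]
}}

```text
time_s: 2.8
ee_pos: [0.5909, -0.2364, 0.0866]
eef_rot: [3.141, 0.0, 1.571]
force: [0.6, 0.0, -0.2]
grip_width: 0.0941
grip_force: 0.0
```

```bash
python3 - <<'E'
from h import *
im,d,ci=grab('wrist'); o=ctrl.get_obs(); print(o['ee_pos'],o['eef_rot'],o['force'])
cv2.imwrite('pics/w2.png',cv2.resize(im[130:330,180:380],(600,600),interpolation=cv2.INTER_CUBIC))
hsv=cv2.cvtColor(im,cv2.COLOR_BGR2HSV); m=cv2.inRange(hsv,(18,90,60),(38,255,255))
n,l,s,c=cv2.connectedComponentsWithStats(m)
for i in range(1,n):
    if s[i,4]>200 and 200<c[i][0]<360 and c[i][1]<310:
        print(s[i],c[i].round(1),[onz(*cast(ci,*c[i],True),z).round(4).tolist() for z in(.021,.038)])
W=np.linalg.inv(ci['world_to_cam']); print('cam',W[:3,3].round(4))
E
```

```text
[ 0.59109692 -0.23662011  0.08703433] [3.13979105e+00 8.44241613e-04 1.57124385e+00] [0.76932779 0.35352738 0.14721651]
[ 257  199   38   43 1179] [275.4 218.7] [[0.5903, -0.234, 0.021], [0.5904, -0.2291, 0.038]]
cam [ 0.5914 -0.1644  0.2651]
```

View pics/w2.png

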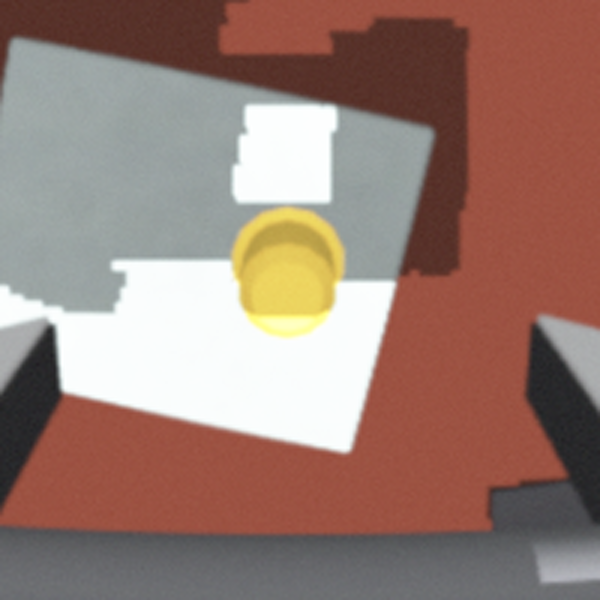

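The crop shows the dome centred at about (276,227) and the flange at (276,217) in the full image. That puts the cap at about (0.591,-0.236), directly under the TCP, so I'm descending to grip it.

In the tool's units: 78 mm / 500 = 0.156, 72 mm / 500 = 0.144.

Emit:
{"method": "arm_command", "body": {
  "plan": [
    [[0, 0, 0.06, 0, 0, 0, -1], [0, 0, 0.11, 0, 0, 0, -1], [0, 0, 0.144, 0, 0, 0, -1], [0, 0, 0.156, 0, 0, 0, -1], [0, 0, 0.156, 0, 0, 0, -1], [0, 0, 0.156, 0, 0, 0, 1], [0, 0, 0.156, 0, 0, 0, 1], [0, 0, 0.156, 0, 0, 0, 1], [0, 0, 0.156, 0, 0, 0, 1], [0, 0, 0.156, 0, 0, 0, 1], [0, 0, 0.156, 0, 0, 0, 1], [0, 0, 0.156, 0, 0, 0, 1]]
  ],
  "squeeze": 50
}}

```text
time_s: 4.05
ee_pos: [0.5905, -0.2368, 0.0075]
eef_rot: [-3.142, -0.0, 1.571]
force: [0.1, 0.6, -0.2]
grip_width: 0.0416
grip_force: 0.0
```

In the tool's units: -3 mm / 500 = -0.006.

Emit:
{"method": "arm_command", "body": {
  "plan": [
    [[0, 0, -0.006, 0, 0, 0, 0.3], [0, 0, -0.006, 0, 0, 0, 1], [0, 0, -0.006, 0, 0, 0, 1], [0, 0, -0.006, 0, 0, 0, 1], [0, 0, -0.006, 0, 0, 0, 1], [0, 0, -0.006, 0, 0, 0, 1], [0, 0, -0.006, 0, 0, 0, 1], [0, 0, -0.006, 0, 0, 0, 1]]
  ]
}}

```text
time_s: 4.85
ee_pos: [0.5907, -0.2368, 0.0106]
eef_rot: [3.141, 0.0, 1.571]
force: [0.8, -0.9, 4.9]
grip_width: 0.0254
grip_force: 50.0
```

In the tool's units: 300 mm / 500 = 0.6, 265 mm / 500 = 0.53.

Emit:
{"method": "arm_command", "body": {
  "plan": [
    [[0, 0, -0.01, 0, 0, 0, 1], [0, 0, -0.05, 0, 0, 0, 1], [0, 0, -0.11, 0, 0, 0, 1], [0, 0, -0.18, 0, 0, 0, 1], [0.06, -0.008, -0.25, 0, 0, 0, 1], [0.13, -0.018, -0.3, 0, 0, 0, 1], [0.21, -0.03, -0.33, 0, 0, 0, 1], [0.29, -0.04, -0.34, 0, 0, 0, 1], [0.37, -0.052, -0.34, 0, 0, 0, 1], [0.45, -0.062, -0.34, 0, 0, 0, 1], [0.53, -0.074, -0.34, 0, 0, 0, 1], [0.6, -0.084, -0.34, 0, 0, 0, 1]]
  ]
}}

```text
time_s: 6.05
ee_pos: [0.5476, 0.0651, 0.1804]
eef_rot: [-3.141, -0.0, 1.571]
force: [0.5, 0.7, -0.5]
grip_width: 0.0253
grip_force: 50.0
```

In the tool's units: 108 mm / 500 = 0.216, 100 mm / 500 = 0.2.

Emit:
{"method": "arm_command", "body": {
  "plan": [
    [[0.06, -0.01, 0, 0, 0, 0, 1], [0.12, -0.018, 0, 0, 0, 0, 1], [0.17, -0.026, 0, 0, 0, 0, 1], [0.2, -0.03, 0, 0, 0, 0, 1], [0.216, -0.032, 0, 0, 0, 0, 1], [0.216, -0.032, 0.04, 0, 0, 0, 1], [0.216, -0.032, 0.07, 0, 0, 0, 1], [0.216, -0.032, 0.07, 0, 0, 0, 1], [0.216, -0.032, 0.07, 0, 0, 0, 1]]
  ]
}}

```text
time_s: 6.95
ee_pos: [0.5328, 0.1707, 0.1458]
eef_rot: [-3.142, 0.0, 1.57]
force: [0.2, 0.3, 0.2]
grip_width: 0.0255
grip_force: 50.0
```

```bash
python3 - <<'E'
from h import *
o=ctrl.get_obs(); print(o['time_s'],o['ee_pos'],o['eef_rot'],o['force'],o['grip_width'])
cr=[]
for n,b in [('scene',(310,150,375,245)),('side',(235,190,300,285))]:
    im,d,ci=grab(n); cr.append(cv2.resize(im[b[1]:b[3],b[0]:b[2]],None,fx=6,fy=6,interpolation=cv2.INTER_CUBIC))
cv2.imwrite('pics/c3.png',np.hstack(cr))
im,d,ci=grab('wrist'); cv2.imwrite('pics/w3.png',cv2.resize(im[150:350,180:380],(600,600),interpolation=cv2.INTER_CUBIC))
E
```

```text
6.95 [0.53277048 0.1707307  0.14584261] [-3.14152422e+00  1.19215002e-04  1.57008071e+00] [0.18396729 0.2774068  0.20558975] 0.025505861068409106
```

View pics/c3.png

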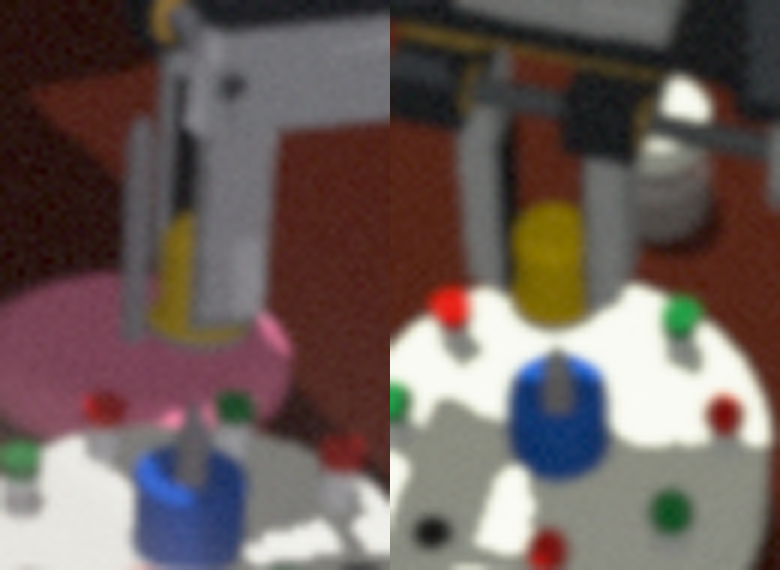

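The crop shows the cap held upright above the hub and offset a couple of mm to the right of the spindle in the scene view and to the left in the side view. I'll quantify that from column extents, using the coaxial hub as the axis.

```bash
cat > rel.py <<'E'
from h import *
def edges(row_mask_cols,): return row_mask_cols.min(),row_mask_cols.max()
def run(zcap,zhub=.075,verbose=True):
    A={'cap':[], 'hub':[]}
    for n,cb,hb in [('scene',(320,170,365,222),(325,210,365,250)),('side',(305-60,215,290,262),(245,235,285,285))]:
        S=[grab(n) for _ in range(3)]; im=np.mean([s[0] for s in S],0).astype(np.uint8); ci=S[0][2]
        hsv=cv2.cvtColor(im,cv2.COLOR_BGR2HSV)
        for nm,lo,hi,b in [('cap',(15,100,40),(40,255,255),cb),('hub',(105,120,40),(130,255,255),hb)]:
            m=cv2.inRange(hsv,lo,hi); k=np.zeros_like(m);k[b[1]:b[3],b[0]:b[2]]=1;m*=k
            r=[(v,)+edges(np.nonzero(m[v])[0]) for v in np.nonzero(m.any(1))[0]]
            if verbose: print(n,nm,[tuple(int(t) for t in x) for x in r])
            w=max(x[2]-x[1] for x in r); g=[x for x in r if x[2]-x[1]>=w-1]
            A[nm].append((ci,np.mean([(x[1]+x[2])/2 for x in g]),w))
    def solve(L,z):
        M=[];y=[]
        for ci,u,_ in L:
            W=np.array(ci['world_to_cam']); q=(u-ci['cx'])/ci['fx']; e=W[0]-q*W[2]
            M.append(e[:2]); y.append(-(e[2]*z+e[3]))
        return np.linalg.solve(M,y)
    c,h=solve(A['cap'],zcap),solve(A['hub'],zhub)
    print('cols',[(k,[round(float(a[1]),2) for a in A[k]],[int(a[2]) for a in A[k]]) for k in A]); print('cap',c.round(4),'hub',h.round(4),'cap-hub mm',((c-h)*1e3).round(2))
E
python3 - <<'E'
from rel import *
run(.141)
o=ctrl.get_obs(); print(o['ee_pos'])
# spindle profile rows
E
```

```text
scene cap [(185, 340, 341), (186, 339, 342), (187, 339, 342), (188, 338, 342), (189, 337, 342), (190, 337, 341), (191, 337, 341), (192, 337, 341), (193, 337, 341), (194, 337, 341), (195, 337, 341), (196, 337, 341), (197, 337, 341), (198, 337, 341), (199, 337, 341), (200, 336, 341), (201, 335, 341), (202, 335, 341), (203, 335, 341), (204, 336, 341), (205, 337, 349), (206, 340, 347)]
scene hub [(225, 337, 337), (226, 334, 347), (227, 333, 348), (228, 333, 349), (229, 333, 349), (230, 333, 349), (231, 334, 349), (232, 334, 349), (233, 334, 349), (234, 334, 349), (235, 335, 349), (236, 335, 349), (237, 336, 349), (238, 336, 349), (239, 337, 348), (240, 338, 348), (241, 339, 348), (242, 339, 347), (243, 342, 343)]
side cap [(224, 258, 265), (225, 256, 266), (226, 255, 266), (227, 255, 267), (228, 255, 267), (229, 255, 267), (230, 255, 267), (231, 255, 267), (232, 255, 267), (233, 255, 267), (234, 255, 267), (235, 255, 267), (236, 255, 267), (237, 255, 267), (238, 255, 284), (239, 256, 286), (240, 256, 287), (241, 256, 287), (242, 257, 267), (243, 258, 266), (244, 262, 262)]
side hub [(250, 259, 266), (251, 258, 268), (252, 257, 269), (253, 257, 269), (254, 256, 269), (255, 256, 269), (256, 256, 269), (257, 256, 269), (258, 256, 269), (259, 256, 269), (260, 256, 269), (261, 255, 269), (262, 256, 270), (263, 256, 270), (264, 256, 270), (265, 256, 269), (266, 257, 269), (267, 258, 268), (268, 259, 266), (269, 262, 262)]
cols [('cap', [343.0, 271.33], [12, 31]), ('hub', [341.19, 262.58], [16, 14])]
cap [0.5137 0.1779] hub [0.5344 0.1715] cap-hub mm [-20.65   6.38]
[0.53254102 0.17125688 0.1456629 ]
```

View pics/w3.png

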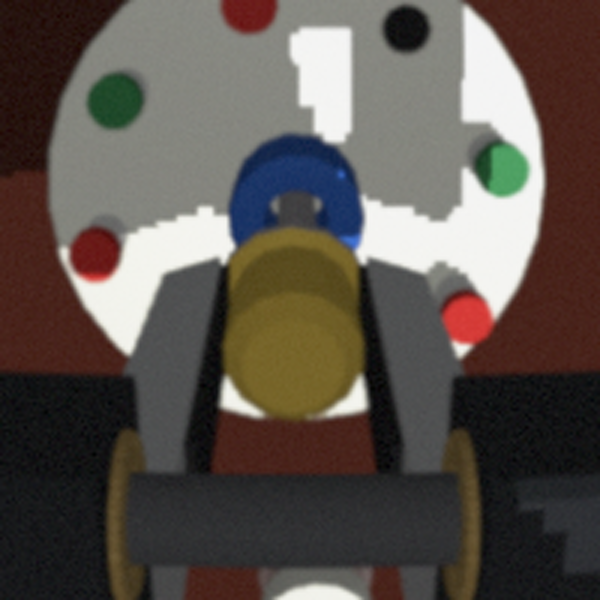

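The wrist crop shows the cap axis at column ~293 and the hub and spindle at ~297, so the spindle is about 1 mm further in +x. The automatic cap extents were polluted by the tube colours and the finger, so I'm recomputing with clean columns.

```bash
python3 - <<'E'
from h import *
C={n:cams.camera_info(n) for n in('scene','side','wrist')}
def solve(us,zs):
    M=[];y=[]
    for n,u,z in zip(('scene','side'),us,zs):
        W=C[n]['world_to_cam']; q=(u-C[n]['cx'])/C[n]['fx']; e=W[0]-q*W[2]; M.append(e[:2]); y.append(-(e[2]*z+e[3]))
    return np.linalg.solve(M,y).round(4)
print('cap',solve((343.2,261.1),(.139,.153)),'tip',solve((342.2,262.7),(.107,.105)),'hub',solve((341.3,262.7),(.085,.08)))
ci=C['wrist']
for nm,u,v,z in [('domeTop',180+293/3,150+347/3,.172),('hubtop',180+297/3,150+203/3,.087),('flange',180+293.5/3,150+290/3,.142)]:
    print(nm,onz(*cast(ci,u,v,True),z).round(4))
print(ctrl.get_obs()['ee_pos'])
E
```

```text
cap [0.5353 0.1715] tip [0.5332 0.1721] hub [0.5341 0.1713]
domeTop [0.5336 0.1749 0.172 ]
hubtop [0.5347 0.1765 0.087 ]
flange [0.5337 0.1739 0.142 ]
[0.53254102 0.17125688 0.1456629 ]
```

In the tool's units: 23 mm / 500 = 0.046, 20 mm / 500 = 0.04.

Emit:
{"method": "arm_command", "body": {
  "plan": [
    [[0, 0, 0.02, 0, 0, 0, 1], [0, 0, 0.04, 0, 0, 0, 1], [0, 0, 0.046, 0, 0, 0, 1], [0, 0, 0.046, 0, 0, 0, 1], [0, 0, 0.046, 0, 0, 0, 1]]
  ]
}}

```text
time_s: 7.9
ee_pos: [0.5326, 0.1713, 0.1225]
eef_rot: [3.142, -0.0, 1.571]
force: [1.0, 0.5, -0.0]
grip_width: 0.0252
grip_force: 50.0
```

```bash
python3 - <<'E'
from h import *
o=ctrl.get_obs(); print(o['time_s'],o['ee_pos'],o['force'])
cr=[]
for n,b in [('scene',(320,180,365,250)),('side',(240,215,285,285)),('wrist',(230,200,330,300))]:
    S=[grab(n) for _ in range(6)]; im=np.mean([s[0] for s in S],0); ci=S[0][2]
    np.savez(n+'4.npz',im=im,d=np.median([s[1] for s in S],0),**{k:ci[k] for k in('fx','fy','cx','cy','world_to_cam')})
    c=im[b[1]:b[3],b[0]:b[2]]; c=cv2.resize(c,(0,0),fx=420/c.shape[0],fy=420/c.shape[0],interpolation=cv2.INTER_CUBIC) if n!='wrist' else None
    if c is not None: cr.append(c)
    else: W=im
    
c=cv2.resize(W[180:310,240:315],(242,420),interpolation=cv2.INTER_CUBIC)
cv2.imwrite('pics/c4.png',np.clip(np.hstack(cr+[c])*1.3,0,255))
print(np.hstack(cr+[c]).shape)
E
```

```text
7.9 [0.53257226 0.17126332 0.12248365] [ 1.01019879e+00  4.80760114e-01 -2.64449192e-04]
(420, 782, 3)[ WARN:0@20.415] global loadsave.cpp:1063 imwrite_ Unsupported depth image for selected encoder is fallbacked to CV_8U.
```

View pics/c4.png

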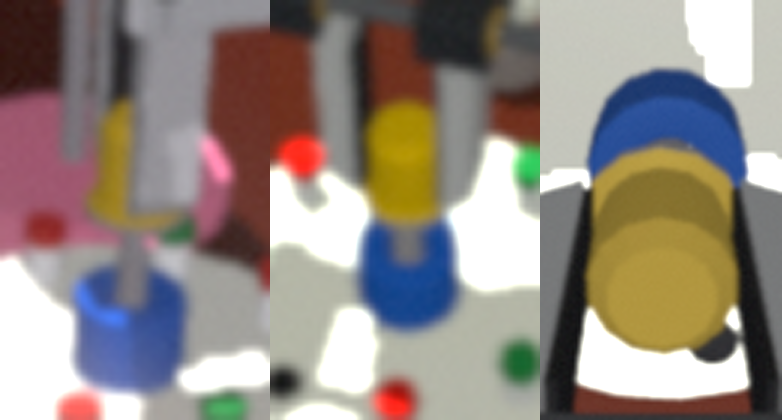

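Allowing for perspective and for the finger hiding one edge of the dome, the cap and spindle agree to under 1 mm in both axes. I'm lowering slowly onto the cone.

In the tool's units: 15 mm / 500 = 0.03, 14 mm / 500 = 0.028.

Emit:
{"method": "arm_command", "body": {
  "plan": [
    [[0, 0.0008, 0.006, 0, 0, 0, 1], [0, 0.0008, 0.012, 0, 0, 0, 1], [0, 0.0008, 0.016, 0, 0, 0, 1], [0, 0.0008, 0.02, 0, 0, 0, 1], [0, 0.0008, 0.024, 0, 0, 0, 1], [0, 0.0008, 0.026, 0, 0, 0, 1], [0, 0.0008, 0.028, 0, 0, 0, 1], [0, 0.0008, 0.03, 0, 0, 0, 1], [0, 0.0008, 0.03, 0, 0, 0, 1]]
  ]
}}

```text
time_s: 9.7
ee_pos: [0.5332, 0.1712, 0.1075]
eef_rot: [3.141, 0.0, 1.571]
force: [2.2, -0.8, -0.9]
grip_width: 0.0251
grip_force: 50.0
```

In the tool's units: 3 mm / 500 = 0.006, 2 mm / 500 = 0.004.

Emit:
{"method": "arm_command", "body": {
  "plan": [
    [[0, 0, 0.002, 0, 0, 0, 1], [0, 0, 0.004, 0, 0, 0, 1], [0, 0, 0.006, 0, 0, 0, 1], [0, 0, 0.006, 0, 0, 0, 1]]
  ]
}}

```text
time_s: 10.1
ee_pos: [0.5333, 0.1711, 0.1049]
eef_rot: [3.14, 0.0, 1.571]
force: [3.2, -3.3, 4.2]
grip_width: 0.025
grip_force: 50.0
```

In the tool's units: 3 mm / 500 = 0.006, 2 mm / 500 = 0.004.

Emit:
{"method": "arm_command", "body": {
  "plan": [
    [[0, 0, 0.002, 0, 0, 0, 1], [0, 0, 0.004, 0, 0, 0, 1], [0, 0, 0.006, 0, 0, 0, 1], [0, 0, 0.006, 0, 0, 0, 1]]
  ]
}}

```text
time_s: 10.5
ee_pos: [0.5333, 0.1712, 0.1015]
eef_rot: [3.14, -0.0, 1.571]
force: [5.8, -1.9, 0.3]
grip_width: 0.0249
grip_force: 50.0
```

The lateral force of +6 N in x shows the spindle lies slightly further in +x. I'll relieve that and carry on down.

Emit:
{"method": "arm_command", "body": {
  "plan": [
    [[-0.0006, 0.0016, 0, 0, 0, 0, 1], [-0.0006, 0.0016, 0, 0, 0, 0, 1], [-0.0006, 0.0016, 0.002, 0, 0, 0, 1], [-0.0006, 0.0016, 0.004, 0, 0, 0, 1], [-0.0006, 0.0016, 0.004, 0, 0, 0, 1]]
  ]
}}

```text
time_s: 11.0
ee_pos: [0.5337, 0.171, 0.0996]
eef_rot: [3.141, -0.0, 1.571]
force: [2.7, 0.3, 3.7]
grip_width: 0.0252
grip_force: 50.0
```

In the tool's units: 3 mm / 500 = 0.006, 2 mm / 500 = 0.004.

Emit:
{"method": "arm_command", "body": {
  "plan": [
    [[0, 0, 0.002, 0, 0, 0, 1], [0, 0, 0.004, 0, 0, 0, 1], [0, 0, 0.006, 0, 0, 0, 1], [0, 0, 0.006, 0, 0, 0, 1]]
  ]
}}

```text
time_s: 11.4
ee_pos: [0.5337, 0.171, 0.0963]
eef_rot: [3.141, -0.0, 1.571]
force: [3.6, -0.6, -1.3]
grip_width: 0.0254
grip_force: 50.0
```

In the tool's units: 2 mm / 500 = 0.004, 1 mm / 500 = 0.002.

Emit:
{"method": "arm_command", "body": {
  "plan": [
    [[0, 0.0006, 0.002, 0, 0, 0, 1], [0, 0.0006, 0.004, 0, 0, 0, 1], [0, 0.0006, 0.004, 0, 0, 0, 1]]
  ]
}}

```text
time_s: 11.7
ee_pos: [0.5339, 0.1709, 0.0944]
eef_rot: [-3.141, 0.0, 1.571]
force: [1.6, -1.0, 1.6]
grip_width: 0.0252
grip_force: 50.0
```

In the tool's units: 1 mm / 500 = 0.002, 0.5 mm / 500 = 0.001.

Emit:
{"method": "arm_command", "body": {
  "plan": [
    [[0, 0, 0.001, 0, 0, 0, 1], [0, 0, 0.002, 0, 0, 0, 1], [0, 0, 0.002, 0, 0, 0, 1]]
  ]
}}

```text
time_s: 12.0
ee_pos: [0.5339, 0.171, 0.0934]
eef_rot: [-3.141, -0.0, 1.571]
force: [0.8, -0.8, 2.2]
grip_width: 0.0251
grip_force: 50.0
```

In the tool's units: 1 mm / 500 = 0.002, 0.5 mm / 500 = 0.001.

Emit:
{"method": "arm_command", "body": {
  "plan": [
    [[0, 0, 0.001, 0, 0, 0, 1], [0, 0, 0.002, 0, 0, 0, 1], [0, 0, 0.002, 0, 0, 0, 1]]
  ]
}}

```text
time_s: 12.3
ee_pos: [0.534, 0.171, 0.0927]
eef_rot: [-3.142, -0.0, 1.571]
force: [-0.2, -0.3, 6.4]
grip_width: 0.0249
grip_force: 50.0
```

In the tool's units: 1 mm / 500 = 0.002, 0.5 mm / 500 = 0.001.

Emit:
{"method": "arm_command", "body": {
  "plan": [
    [[0, 0, 0.001, 0, 0, 0, 1], [0, 0, 0.002, 0, 0, 0, 1], [0, 0, 0.002, 0, 0, 0, 1]]
  ]
}}

```text
time_s: 12.6
ee_pos: [0.534, 0.171, 0.0917]
eef_rot: [3.142, -0.0, 1.571]
force: [-0.4, -1.5, 6.1]
grip_width: 0.0252
grip_force: 50.0
```

In the tool's units: 1 mm / 500 = 0.002, 0.5 mm / 500 = 0.001.

Emit:
{"method": "arm_command", "body": {
  "plan": [
    [[0, 0, 0.001, 0, 0, 0, 1], [0, 0, 0.002, 0, 0, 0, 1], [0, 0, 0.002, 0, 0, 0, 1]]
  ]
}}

```text
time_s: 12.9
ee_pos: [0.534, 0.171, 0.0907]
eef_rot: [3.142, -0.0, 1.571]
force: [-0.1, -0.4, 6.6]
grip_width: 0.0249
grip_force: 50.0
```

In the tool's units: 0.5 mm / 500 = 0.001.

Emit:
{"method": "arm_command", "body": {
  "plan": [
    [[0, 0, 0.001, 0, 0, 0, 1], [0, 0, 0.001, 0, 0, 0, 1]]
  ]
}}

```text
time_s: 13.1
ee_pos: [0.534, 0.171, 0.0903]
eef_rot: [3.141, -0.0, 1.571]
force: [-1.1, -1.6, 7.2]
grip_width: 0.0249
grip_force: 50.0
```

In the tool's units: 0.5 mm / 500 = 0.001.

Emit:
{"method": "arm_command", "body": {
  "plan": [
    [[0, 0, 0.001, 0, 0, 0, 1], [0, 0, 0.001, 0, 0, 0, 1]]
  ]
}}

```text
time_s: 13.3
ee_pos: [0.5341, 0.171, 0.0902]
eef_rot: [3.141, -0.0, 1.571]
force: [-2.4, -1.3, 12.2]
grip_width: 0.025
grip_force: 50.0
```

In the tool's units: 0.5 mm / 500 = 0.001.

Emit:
{"method": "arm_command", "body": {
  "plan": [
    [[0, 0, 0.001, 0, 0, 0, 1], [0, 0, 0.001, 0, 0, 0, 1]]
  ]
}}

```text
time_s: 13.5
ee_pos: [0.5341, 0.171, 0.0899]
eef_rot: [3.141, -0.0, 1.571]
force: [-4.7, -1.3, 14.7]
grip_width: 0.025
grip_force: 50.0
```

In the tool's units: 0.3 mm / 500 = 0.0006.

Emit:
{"method": "arm_command", "body": {
  "plan": [
    [[0, 0, 0.0006, 0, 0, 0, 1], [0, 0, 0.0006, 0, 0, 0, 1]]
  ]
}}

```text
time_s: 13.7
ee_pos: [0.5341, 0.171, 0.0899]
eef_rot: [3.141, -0.0, 1.571]
force: [-4.8, -2.6, 17.5]
grip_width: 0.025
grip_force: 50.0
```

In the tool's units: -0.2 mm / 500 = -0.0004.

Emit:
{"method": "arm_command", "body": {
  "plan": [
    [[0, -0.0004, 0.0004, 0, 0, 0, 1], [0, -0.0004, 0.0004, 0, 0, 0, 1], [0, -0.0004, 0.0004, 0, 0, 0, 1]]
  ]
}}

```text
time_s: 14.0
ee_pos: [0.5341, 0.171, 0.0898]
eef_rot: [3.141, -0.0, 1.571]
force: [-5.7, -1.8, 17.7]
grip_width: 0.0252
grip_force: 50.0
```

In the tool's units: -0.3 mm / 500 = -0.0006, 0.2 mm / 500 = 0.0004.

Emit:
{"method": "arm_command", "body": {
  "plan": [
    [[0, -0.0006, 0.0004, 0, 0, 0, 1], [0, -0.0006, 0.0004, 0, 0, 0, 1]]
  ]
}}

```text
time_s: 14.2
ee_pos: [0.534, 0.171, 0.0898]
eef_rot: [3.14, -0.0, 1.571]
force: [-3.9, -2.1, 18.4]
grip_width: 0.025
grip_force: 50.0
```

In the tool's units: -0.3 mm / 500 = -0.0006, 0.2 mm / 500 = 0.0004.

Emit:
{"method": "arm_command", "body": {
  "plan": [
    [[0, -0.0006, 0.0004, 0, 0, 0, 1], [0, -0.0006, 0.0004, 0, 0, 0, 1], [0, -0.0006, 0.0004, 0, 0, 0, 1]]
  ]
}}

```text
time_s: 14.5
ee_pos: [0.534, 0.171, 0.0898]
eef_rot: [3.139, -0.0, 1.571]
force: [-2.9, -2.4, 20.4]
grip_width: 0.025
grip_force: 50.0
```

```bash
python3 - <<'E'
from h import *
for n,hb,cb in [('scene',(325,205,365,260),(320,170,365,235)),('side',(245,235,285,285),(245,215,290,262))]:
    z=np.load(n+'0.npz'); A=z['im']; B,d,ci=grab(n); B1,_,_=grab(n)
    # hub blue rows before/after
    r=[]
    for im in(A,B,B1):
        m=cv2.inRange(cv2.cvtColor(im,cv2.COLOR_BGR2HSV),(105,120,40),(130,255,255))[hb[1]:hb[3],hb[0]:hb[2]]
        v=np.nonzero(m.sum(1)>255*4)[0]+hb[1]; r.append((int(v.min()),int(v.max())))
    # red tube-cap shift (carousel drop)
    def red(im):
        h=cv2.cvtColor(im,cv2.COLOR_BGR2HSV); m=cv2.inRange(h,(0,150,60),(8,255,255))|cv2.inRange(h,(172,150,60),(180,255,255))
        _,_,s,c=cv2.connectedComponentsWithStats(m); return [(int(a[4]),c[i].round(1).tolist()) for i,a in enumerate(s) if 15<a[4]<120]
    print(n,r,'\n',red(A),'\n',red(B))
o=ctrl.get_obs();print(o['force'],o['ee_pos'],o['grip_width'])
E
```

```text
scene [(226, 241), (235, 242), (235, 241)] 
 [(41, [408.0, 145.1]), (22, [327.3, 217.5]), (45, [367.0, 224.0])] 
 [(66, [366.2, 223.6]), (21, [327.1, 218.5])]
side [(251, 268), (262, 269), (262, 269)] 
 [(39, [193.1, 141.3]), (21, [290.2, 258.6]), (23, [260.7, 281.5])] 
 [(42, [193.0, 141.3]), (23, [237.3, 206.9]), (55, [230.5, 217.1]), (20, [260.4, 224.2]), (17, [259.4, 233.1]), (31, [260.3, 282.1]), (77, [313.8, 320.4])]
[-1.94262941 -3.13991447 18.69903961] [0.53400009 0.1710337  0.0898175 ] 0.024880388189986828
```

In the tool's units: 0.2 mm / 500 = 0.0004.

Emit:
{"method": "arm_command", "body": {
  "plan": [
    [[0, 0, 0.0004, 0, 0, 0, 1], [0, 0, 0.0004, 0, 0, 0, 1], [0, 0, 0.0004, 0, 0, 0, 1]]
  ]
}}

```text
time_s: 15.0
ee_pos: [0.534, 0.171, 0.0898]
eef_rot: [3.139, -0.0, 1.571]
force: [-3.2, -2.6, 21.7]
grip_width: 0.0255
grip_force: 50.0
```

In the tool's units: -1.3 mm / 500 = -0.0026, -1 mm / 500 = -0.002.

Emit:
{"method": "arm_command", "body": {
  "plan": [
    [[0, 0, -0.001, 0, 0, 0, 1], [0, 0, -0.002, 0, 0, 0, 1], [0, 0, -0.0026, 0, 0, 0, 1], [0, 0, -0.0026, 0, 0, 0, 1]]
  ]
}}

```text
time_s: 15.4
ee_pos: [0.5339, 0.171, 0.09]
eef_rot: [3.139, -0.0, 1.571]
force: [2.6, -0.9, 9.9]
grip_width: 0.0253
grip_force: 50.0
```

In the tool's units: -0.6 mm / 500 = -0.0012.

Emit:
{"method": "arm_command", "body": {
  "plan": [
    [[0, 0, -0.0012, 0, 0, 0, 1], [0, 0, -0.0012, 0, 0, 0, 0.7], [0, 0, -0.0012, 0, 0, 0, 0.3], [0, 0, -0.0012, 0, 0, 0, 0], [0, 0, -0.0012, 0, 0, 0, 0], [0, 0, -0.0012, 0, 0, 0, 0]]
  ],
  "squeeze": 10
}}

```text
time_s: 16.0
ee_pos: [0.5329, 0.171, 0.0894]
eef_rot: [-3.141, 0.0, 1.571]
force: [0.4, 0.1, 0.4]
grip_width: 0.047
grip_force: 0.0
```

In the tool's units: -140 mm / 500 = -0.28, -130 mm / 500 = -0.26.

Emit:
{"method": "arm_command", "body": {
  "plan": [
    [[0, 0, -0.01, 0, 0, 0, 0], [0, 0, -0.04, 0, 0, 0, 0], [0, 0, -0.09, 0, 0, 0, 0], [0, 0, -0.16, 0, 0, 0, 0], [0, 0, -0.22, 0, 0, 0, 0], [-0.06, 0, -0.26, 0, 0, 0, 0], [-0.12, 0, -0.28, 0, 0, 0, 0], [-0.12, 0, -0.28, 0, 0, 0, 0], [-0.12, 0, -0.28, 0, 0, 0, 0]]
  ]
}}

```text
time_s: 16.9
ee_pos: [0.5332, 0.1108, 0.23]
eef_rot: [3.141, -0.0, 1.57]
force: [-0.0, -0.2, -0.7]
grip_width: 0.0468
grip_force: 0.0
```

```bash
python3 - <<'E'
from h import *
o=ctrl.get_obs(); print(o['time_s'],o['ee_pos'],o['force'])
cr=[]
for n,b in [('scene',(315,185,370,255)),('side',(235,215,290,285))]:
    im,d,ci=grab(n); cr.append(cv2.resize(im[b[1]:b[3],b[0]:b[2]],None,fx=6,fy=6,interpolation=cv2.INTER_CUBIC))
cv2.imwrite('pics/c5.png',np.hstack(cr))
E
```

```text
16.9 [0.53318907 0.11082568 0.22995432] [-0.02624241 -0.21664008 -0.7299968 ]
```

View pics/c5.png

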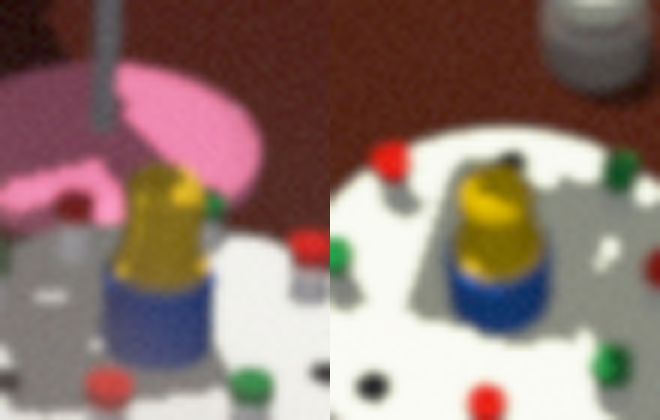

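The cap sits upright and flush on the hub in both views. I'll do one last check of the carousel's drop from depth, and hand in if it holds.

```bash
python3 - <<'E'
from h import *
ds=[]
for n in('scene','side'):
    z=np.load(n+'0.npz'); A=cloud({k:z[k] for k in('fx','fy','cx','cy','world_to_cam')},z['d']); im,d,ci=grab(n); B=cloud(ci,d)
    r=np.hypot(A[...,0]-.534,A[...,1]-.172); m=(r>.022)&(r<.045)&(A[...,2]>.03)&(z['d']>0)&(d>0)
    q=(A-B)[...,2][m]; ds.append(np.median(q)); print(n,m.sum(),np.median(A[...,2][m]),np.median(q).round(4),(q.std()/np.sqrt(m.sum())).round(5))
if min(ds)>.0017: print('hand in',ctrl.hand_in())
E
```

```text
scene 522 0.05921239313537413 0.0025 0.00011
side 800 0.0590227473453509 0.0023 0.00041
the job is handed in; nothing more can be done
hand in None
```

The cap nut is pressed home on the spindle with its flange flush on the hub, the carousel is about 2.5 mm lower, the final press read about 20 N (peak 21.7 N at the wrist, tooth drag included), the cap is released, and the job is handed in; I didn't re-measure the box, bottle and jar, but the arm never worked near them.

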